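Build up a door lock on the bench fixture

ROBOT

A 6-joint arm with a two-finger parallel gripper is mounted at the origin on the work surface. World frame = base frame: x ahead of the robot, y to its left, z up, the work surface at z = 0. Lengths are in m, angles in rad, forces in N, time in s.
With the tool pointing down it reaches from about 0.25 to 0.775 m from the base axis. Payload 4 kg.
Tool frame: the origin (TCP) lies midway between the tips of the shut fingers; the grasp point (between the pads) lies 19 mm behind it; z points along the fingers, y is the line along which they close (so a half turn about z gives the same grasp; the last joint's range is limited). The gripper opens to 94 mm and grips with 3 to 60 N. Pads are 16 mm wide; open, the fingers measure 119 mm over their backs; the gripper's body (75 mm by 177 mm) begins 78 mm behind the grasp point.
Start: joints at [-1.228, 0.087, 1.371, -0, 1.684, -0.103], TCP at [0.237, -0.496, 0.206] pointing down, gripper open.
Joint ranges: [-3.1, 3.1], [-0.76, 2.03], [0.27, 2.55], [-1.08, 4.22], [0.17, 2.65], [-2.57, 2.57]. Speed limits (rad/s): [2.79, 2.79, 3.14, 3.14, 3.14, 3.14].

INTERFACE

Orientations are given as [roll, pitch, yaw] about the fixed x, y, z axes, in that order (R = Rz(yaw) Ry(pitch) Rx(roll)).
In Python, from bench import get_obs, snapshot, close_job gives the robot as it stands. The module is installed in compiled form; this text tells all that it offers.
- The arm moves only by the tool drive_tool, never from a script. Its argument "commands" is a list of rows, each a list of 6 numbers: the shift along the tool's x, y, z in units of 0.04 m (1.0 is 0.04 m), then the turn, a rotation vector about the tool's x, y, z in units of 0.1 rad (1.0 is 0.1 rad). In form: [[dx, dy, dz, wx, wy, wz], ...]. A call has 1 to 20 rows; each row shifts and turns the commanded pose from where the row before left it, along the tool's axes as they then stand; what a row does not reach is not made up. A row lasts 1/8 s, in which the tool goes at most 62.5 mm and 10.7 degrees, less where a joint would pass 70% of its speed; a pose out of reach is approached as far as the arm can. A call with a number of a shift or a turn outside -1 to 1 is refused whole. A call with a gripper value outside its range is refused whole. "gripper" is the closure, from 0 (fully open) to 1 (shut), set as the call begins (left out, the last holds). The fingers move at their own pace and stop on an object; the grip force is fixed at half the most. Time passes only in rows, so rows that do not move let the fingers close. It gives the time, the measured TCP pose, the force, the opening and the grip force at its end, in the units of the state.
- get_obs(): the state, without advancing time (a new reading comes with each control period).
- snapshot(name): name is "scene" or "top" or "wrist"; returns a dict with "image" (400x640x3 uint8, blue, green, red), "range_z" (400x640 float32, m along the optical axis (not along the pixel's ray), 0 where there is no reading), "fx", "fy", "cx", "cy" (pixels), "rvec" (rotation vector, rad) and "tvec" (3), from world to camera coordinates, as OpenCV has them. Camera axes: x right, y down, z forward; pixel columns grow to the right and rows downward; lengths in m; the calibration is good to about 2 mm. The wrist camera is an equidistant fisheye: a pixel r from the principal point sees the ray r / f radians off the axis. A picture is of the moment at which its call begins.
- close_job(): hands the job in; it is judged then, once.
The state is a dict: "time": time; "joint_positions": joint angles; "qvel": joint speeds; "joint_torque": joint torques, N m; "tool_pos": TCP position; "ee_rot": TCP orientation; "wrist_force": force on the tool from outside, world axes, zero at the start; "wrist_torque": the same for the moment, N m; "width": finger opening in m; "finger_force": force on a finger pad.
Only numpy, scipy, OpenCV 4.12 (cv2) and the standard library are available. Lean on these libraries where they do the work, as an engineer would, in place of code of your own. Each camera call takes 0.05 s, during which the arm holds its last target. There are 200 camera calls.

TASK

Build up a door lock on the fixture: stand the long zinc cylinder (the one with the thin stem) flange down in the round nest, slip the flat fibre ring over it down onto the flange, then the brass retaining collar down onto the ring, and last fit the lever's hub over the stem with its arm lying in the fork. Leave the short cylinder in its clip, and the black handle and the rod end where they lie.

Things in the scene. Friction and masses are not known exactly. Their poses are not given: they have to be found in the camera images.
- fixture: Fixed grey plate 118 x 84 x 12 mm (x -40 to +78) with a steel nest cup and fork, all rigid. Origin on the cup axis at bench level, z up, +x from cup to fork. Cup: outside 56, bore 48 mm; floor 16, rim 22 mm above the bench. Fork post: 12 (x) x 38 mm, centred 59 mm from the cup along +x; seat 56 mm above the bench between two prongs 6 mm thick, 26 mm apart, 68 mm high.
- tray: Fixed green enamel tray 115 (x) x 170 (y) x 18 mm, origin under its centre, floor 3 mm above the bench. Two clips on its y axis, 42 mm either side of the centre: each a pair of stiff steel leaves 44 mm apart in x, 20 mm wide, up to 16 mm above the bench, either side of a cylinder's flange with 2 mm play. Cylinders lift straight out.
- door_cylinder: Long zinc door lock cylinder, 56 mm tall, standing flange down in one of the two clips. Round; origin at the centre of its underside, z up. Flange diameter 40, 10 mm thick, lower edge bevelled 4 mm; body diameter 24 from 10 to 34 mm, tapering to diameter 21 at the flat shoulder at 40 mm; steel stem diameter 8 from 40 to 56 mm with a tapered tip. About 150 g.
- short_cylinder: Short zinc cylinder for another lock, not to be used: stands flange down in the other clip. 30 mm tall, flange diameter 40 and 10 mm thick, body diameter 30, flat slotted top and no stem. Origin at the centre of its underside.
- seat_ring: Flat pale grey hard-fibre seat ring, outer diameter 52, hole 33, 8 mm thick, lying flat on the bench. Origin at the centre of its underside, z up. About 30 g.
- collar: Brass retaining collar, outer diameter 43, hole 32, 16 mm tall, standing on the bench with its axis upright. Origin at the centre of its underside, z up. About 90 g.
- lever: Steel lock lever lying flat on the bench, 84 mm long: a hub (diameter 28, hole 15, 12 mm high) and a flat arm 12 mm wide, 6 mm thick, undersides flush. Origin on the underside, on the arm's centre line; hub hole axis 28 mm from it along -x, round arm tip 42 mm along +x; z up. Balances about 9 mm from the origin toward the hub. About 60 g.
- handle: Black bakelite interior door handle lying on the bench, about 112 mm long, 20 mm high, not to be moved. Origin near its middle on the underside, x along it, round boss toward -x.
- rod_end: Chromed rod end lying on the bench, 105 mm long: an eye of diameter 28, 20 mm high, filled by a dark swivel ball, with a thick round shank, a nut and a dark threaded tail. Not to be moved. Origin near its middle on the underside, x along it, eye toward -x.
Things that resemble listed ones, but are neither listed nor needed, are in the scene too. What is shaped like the door_cylinder but purple or red is not meant.

How it is judged:
By the outcome, as a careful person would: the job done as asked, in the order asked, and still so for the second after the job is handed in, with the robot touching nothing.
It also fails if it takes over 106 s, if anything falls off the work surface, if the arm or the gripper's body presses on something with over 40 N, if the wrist force passes 120 N, or if a joint passes its speed limit or range.

## Working session

There is one attempt and no reset: what is moved stays moved. The work goes in short steps, Python scripts to look and compute and a tool call to move; the robot and the scene stay as the last step left them, time stands still between calls to the robot, and variables do not carry over. Pictures are saved under pics/ and viewed, at most 14 in all, crops included, and the job is handed in when it is done.

Besides the shell and the picture viewer there is one more tool, called after "Emit:" as a command line: name --pt "numbers of a row" for each row, then --argument value for the rest. drive_tool: Moves the arm, as the interface text tells. Its arguments: {"type":"object","properties":{"commands":{"type":"array"},"gripper":{"type":"number"}},"required":["commands"]}

```bash
mkdir -p pics
cat > h.py <<'E'
import numpy as np, cv2
from bench import get_obs, snapshot
def snap(n):
    s=snapshot(n); np.savez('%s.npz'%n,**s); return s
def world(s,u,v,z=None):
    """pixel -> world: plane height z, or from range_z if None"""
    R=cv2.Rodrigues(np.array(s['rvec'],float))[0]; t=np.array(s['tvec'],float).ravel()
    d=np.array([(u-s['cx'])/s['fx'],(v-s['cy'])/s['fy'],1.])
    c=-R.T@t; w=R.T@d
    k=float(s['range_z'][int(v),int(u)]) if z is None else (z-c[2])/w[2]
    return c+k*w
def cloud(s):
    R=cv2.Rodrigues(np.array(s['rvec'],float))[0]; t=np.array(s['tvec'],float).ravel()
    v,u=np.mgrid[:400,:640]; Z=s['range_z']
    P=np.dstack([(u-s['cx'])/s['fx']*Z,(v-s['cy'])/s['fy']*Z,Z])
    return (P-t)@R
E
python3 - <<'E'
from h import *
for n in('top','scene'):
    s=snap(n); cv2.imwrite(f'pics/{n}0.png',cv2.resize(s['image'],(800,500)))
    print(n,s['fx'],s['cx'],s['cy'],s['rvec'],s['tvec'])
print(get_obs())
E
```

```text
top 465.65582303027526 329.117638589947 195.09326861793883 [ 2.1212885  -2.15031315  0.17589167] [0.02845358 0.55701617 0.93519823]
scene 457.37850770041035 317.3794415133367 195.94145474908018 [ 2.3401551   1.23183062 -0.32181879] [-0.33253304 -0.38093516  1.21731196]
{'time': 0.1, 'joint_positions': array([-1.22811203e+00,  8.79071936e-02,  1.37210078e+00, -2.75956750e-05,
        1.68358432e+00, -1.03129871e-01]), 'qvel': array([-0.00052713, -0.00133332, -0.00152772, -0.00018769,  0.00102797,
        0.00056296]), 'joint_torque': array([ 2.64142145e-03, -3.41249514e+01, -3.03302658e+01,  7.20159989e-02,
        3.04729852e-02, -8.42828945e-05]), 'tool_pos': array([ 0.23696253, -0.49579174,  0.20440814]), 'ee_rot': array([-3.13960081e+00, -1.78576610e-04,  4.45810915e-01]), 'wrist_force': array([ 0.16835777, -0.34446296, -0.56230809]), 'wrist_torque': array([-0.00351131,  0.01270524,  0.03137243]), 'finger_force': 0.0, 'width': 0.0941810055846224}
```

View pics/top0.png

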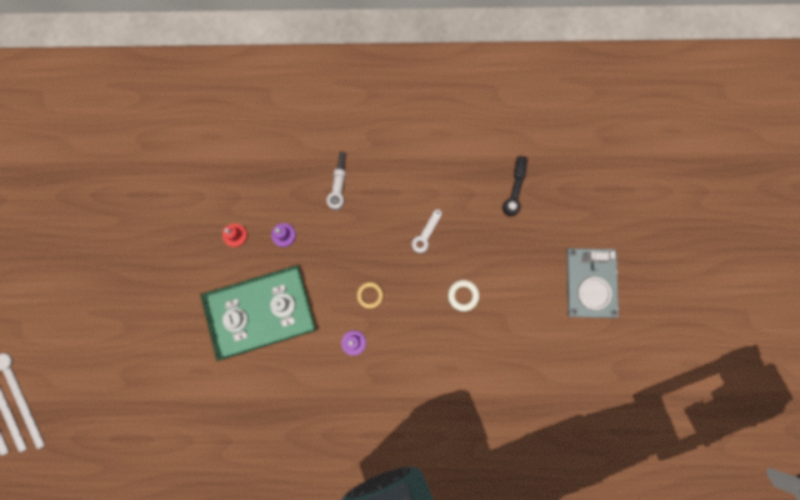

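View pics/scene0.png

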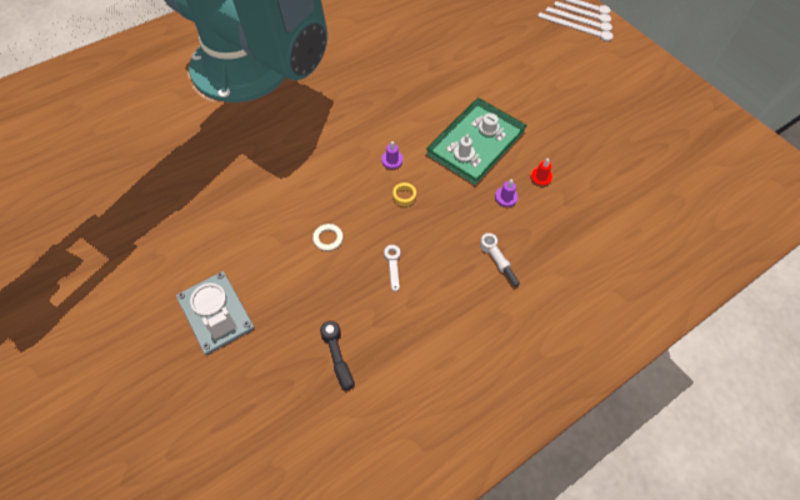

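Long zinc cylinder looks to be at about (283,305) in the top view: it has the stem and is grey. The short slotted one is at (235,319). Look-alikes are the purple ones at (283,234) and (353,342) and the red one at (234,234). For the rest, the ring is at (463,295), the collar at (370,295), the lever at (427,230) and the rod end, not wanted, at (337,180). I'll check the choice in a crop and measure.

Run:
```python
from h import *
S={n:dict(np.load(n+'.npz')) for n in('top','scene')}
T=S['top']['image'];C=S['scene']['image']
a=cv2.resize(T[205:295,155:260],(420,360),interpolation=2);b=cv2.resize(C[75:155,335:425],(380,360),interpolation=2)
c=cv2.resize(T[190:265,445:505],(288,240*360//240)[:2],interpolation=2)
cv2.imwrite('pics/crop1.png',np.hstack([a,b]))
d=cv2.resize(C[205:290,130:215],(400,400),interpolation=2);c=cv2.resize(T[192:262,440:510],(400,400),interpolation=2)
cv2.imwrite('pics/crop2.png',np.hstack([c,d]))
for n,s in S.items():
    P=cloud(s); Z=P[...,2]; hsv=cv2.cvtColor(s['image'],cv2.COLOR_BGR2HSV)
    m=((Z>0.003)&(Z<0.09)&(s['range_z']>0)&(P[...,0]>0.2)).astype(np.uint8)
    k,L,st,ce=cv2.connectedComponentsWithStats(m)
    for i in range(1,k):
        if st[i,4]<60: continue
        q=L==i
        print(n,i,st[i,4],ce[i].round(1),'med',np.median(P[q],0).round(4),'zmax',np.percentile(Z[q],98).round(4),'hsv',np.median(hsv[q],0))
```

```text
top 2394 368 [270.3 147.5] med [0.6672 0.1479 0.017 ] zmax 0.0222 hsv [  9.   16.5 169. ]
top 2514 474 [413.  150.1] med [ 0.6596 -0.1668  0.0152] zmax 0.0217 hsv [10. 22. 65.]
top 3710 232 [341.  186.7] med [ 0.5794 -0.0054  0.0076] zmax 0.015 hsv [  9.  17. 207.]
top 3977 277 [187.8 188.2] med [0.5794 0.3253 0.0129] zmax 0.0548 hsv [  1. 164. 202.]
top 3979 269 [227.  187.9] med [0.5788 0.2404 0.0126] zmax 0.0537 hsv [143. 114. 165.]
top 4516 2165 [473.8 226.6] med [ 0.4896 -0.2874  0.0133] zmax 0.0597 hsv [ 60.  14. 156.]
top 4900 3507 [205.3 250.4] med [0.4468 0.2892 0.0061] zmax 0.0422 hsv [ 71.  75. 166.]
top 5224 282 [370.8 236.5] med [ 0.4718 -0.068   0.0076] zmax 0.0115 hsv [ 20.  28. 228.]
top 5273 168 [295.9 236.6] med [0.4728 0.093  0.0151] zmax 0.0188 hsv [ 18. 118. 209.]
top 6137 284 [282.9 274.3] med [0.3945 0.119  0.0117] zmax 0.0544 hsv [144. 103. 183.]
top 6586 533 [ 16.  318.8] med [0.3111 0.6833 0.0059] zmax 0.0104 hsv [ 10.  16. 207.]
top 7426 308 [  9.2 338.5] med [0.2687 0.6932 0.0058] zmax 0.0102 hsv [ 10.  16. 207.]
top 8536 74 [  2.1 356.4] med [0.2327 0.704
[... 332 characters left out ...]
8] med [0.5861 0.3235 0.0167] zmax 0.0544 hsv [  1.  226.5 202. ]
scene 1681 275 [405.5 154.7] med [0.5861 0.2389 0.0174] zmax 0.0533 hsv [143. 147. 178.]
scene 1758 205 [323.2 154.6] med [0.4747 0.0919 0.0139] zmax 0.0186 hsv [ 21. 171. 223.]
scene 2448 271 [262.1 189. ] med [ 0.4733 -0.0691  0.008 ] zmax 0.0115 hsv [ 23.  27. 255.]
scene 2690 406 [398.5 205.1] med [0.671  0.1453 0.0166] zmax 0.0219 hsv [  5.  13. 178.]
scene 2926 257 [314.2 211.1] med [ 0.5778 -0.0056  0.0072] zmax 0.0145 hsv [  5.  12. 247.]
scene 3426 2373 [171.5 249.3] med [ 0.4972 -0.2929  0.0143] zmax 0.062 hsv [ 84.  17. 179.]
scene 4321 632 [269.4 282.6] med [ 0.6639 -0.1692  0.0156] zmax 0.0223 hsv [140.  15.  81.]
```

View pics/crop1.png

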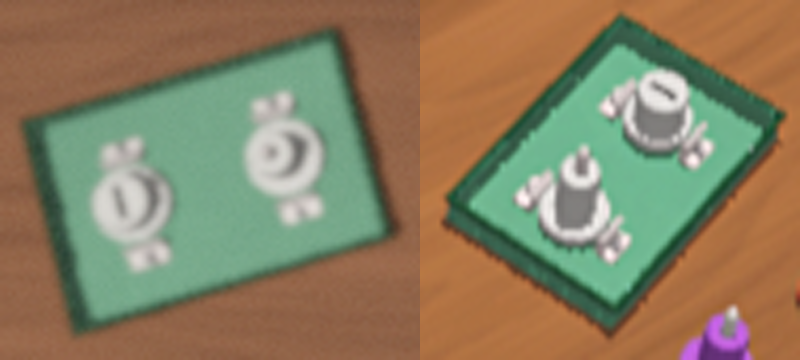

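View pics/crop2.png

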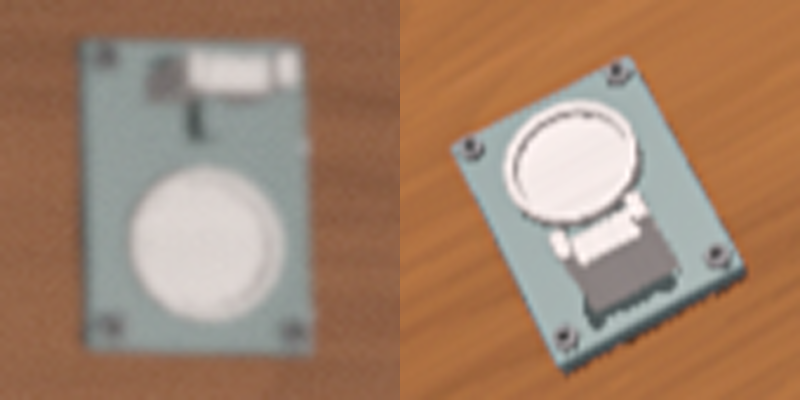

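The crops confirm it: the stemmed zinc cylinder is in the right-hand clip in the top view, next to the collar, and the slotted one is in the left clip. The fork lies toward the top of the top view (+x world) from the cup. Next, precise fits.

```bash
cat > m.py <<'E'
from h import *
from scipy.optimize import least_squares
def proj(s,px,z): return np.array([world(s,u,v,z)[:2] for u,v in px])
def circ(q):
    c0=q.mean(0); f=lambda p:np.hypot(*(q-p[:2]).T)-p[2]
    r=least_squares(f,[*c0,np.hypot(*(q-c0).T).mean()],loss='soft_l1',f_scale=.001); return r.x,np.abs(r.fun).mean()
def big(m,box):
    u0,v0,u1,v1=box; mm=np.zeros(m.shape,np.uint8); mm[v0:v1,u0:u1]=m[v0:v1,u0:u1]
    cs,_=cv2.findContours(mm,cv2.RETR_EXTERNAL,cv2.CHAIN_APPROX_NONE); return max(cs,key=cv2.contourArea)
E
python3 - <<'E'
from m import *
S={n:dict(np.load(n+'.npz')) for n in('top','scene')}
B={'top':dict(ring=(350,215,395,260),collar=(280,220,315,255),cup=(455,216,495,255),lever=(322,160,360,205),fix=(445,190,505,262),tray=(155,205,260,295)),
'scene':dict(ring=(245,175,280,205),collar=(308,142,338,168),cup=(148,222,185,258),lever=(300,190,330,238),fix=(135,210,210,288),tray=(335,75,425,155))}
for n,s in S.items():
    h=cv2.cvtColor(s['image'],cv2.COLOR_BGR2HSV).astype(int);H,Sa,V=h[...,0],h[...,1],h[...,2]
    gray=(Sa<60)&(V>120); col=(H>15)&(H<30)&(V>130)&(Sa>60)
    P=cloud(s)
    up=(P[...,2]>.004)&(s['range_z']>0)
    for k,m,z in(('ring',(Sa<80)&(V>140),.006),('collar',(H>13)&(H<32)&(V>130)&(P[...,2]>.005),.012),('cup',(Sa<(32 if n=='top' else 25))&(V>150),.020)):
        c=big(m.astype(np.uint8),B[n][k]); q=proj(s,c[:,0],z); print(n,k,*[np.round(x,4) for x in circ(q)])
    c=big(((Sa<70)&(V>120)).astype(np.uint8),B[n]['lever']);q=proj(s,c[:,0],.006).astype(np.float32)
    mu=q.mean(0); (cx,cy),(w,l),a=cv2.minAreaRect(q); print(n,'lever rect',cx,cy,w,l,a)
    b=cv2.boxPoints(((cx,cy),(w,l),a)); print(b.round(4).tolist())
    for k,m,z in(('fix',(~((H<16)&(Sa>60))),.010),('tray',(H>50)&(H<95)&(Sa>40),.015)):
        c=big(m.astype(np.uint8),B[n][k]);q=proj(s,cv2.convexHull(c)[:,0],z).astype(np.float32); r=cv2.minAreaRect(q); print(n,k,np.round(r[0],4),np.round(r[1],4),round(r[2],2))
    # long cylinder by cloud
    u0,v0,u1,v1=B[n]['tray']; Q=P[v0:v1,u0:u1].reshape(-1,3)
    for lo,hi in((.034,.040),(.040,.045),(.047,.07)):
        q=Q[(Q[:,2]>lo)&(Q[:,2]<hi)]; print(n,'cyl',lo,len(q),q.mean(0).round(4) if len(q) else '')
    u0,v0,u1,v1=B[n]['fix'];Q=P[v0:v1,u0:u1].reshape(-1,3);q=Q[(Q[:,2]>.045)&(Q[:,2]<.075)];print('fork',len(q),q.mean(0).round(4))
E
```

```text
top ring [ 0.4729 -0.0674  0.027 ] 0.0005
top collar [0.474  0.0935 0.0205] 0.0005
top cup [ 0.4758 -0.2879  0.0409] 0.0035
top lever rect 0.5860989093780518 -0.009773649275302887 0.03044077381491661 0.08593030273914337 53.59135055541992
[[0.5425000190734863, 0.0035000001080334187], [0.6115999817848206, -0.04749999940395355], [0.6297000050544739, -0.023000000044703484], [0.5605999827384949, 0.02800000086426735]]
top fix [ 0.4919 -0.2906] [0.086 0.119] 87.7
top tray [0.4488 0.2845] [0.1148 0.1721] 16.43
top cyl 0.034 63 [0.4417 0.3012 0.0357]
top cyl 0.04 61 [0.4595 0.2423 0.0425]
top cyl 0.047 14 [0.4588 0.243  0.0565]
fork 148 [ 0.5303 -0.2919  0.058 ]
scene ring [ 0.4717 -0.0691  0.0261] 0.0007
scene collar [0.4742 0.0925 0.0226] 0.0013
scene cup [ 0.4759 -0.2909  0.0394] 0.0024
scene lever rect 0.5852194428443909 -0.010348740965127945 0.027952933683991432 0.08646689355373383 55.744747161865234
[[0.5415999889373779, 0.002400000113993883], [0.613099992275238, -0.04619999974966049], [0.6287999749183655, -0.023099999874830246], [0.5573999881744385, 0.025499999523162842]]
scene fix [ 0.4925 -0.2928] [0.084  0.1226] 87.81
scene tray [0.4489 0.2799] [0.1205 0.1825] 16.45
scene cyl 0.034 93 [0.5027 0.271  0.0368]
scene cyl 0.04 73 [0.5109 0.2416 0.0424]
scene cyl 0.047 31 [0.519  0.2424 0.0538]
fork 204 [ 0.533  -0.2936  0.0575]
```

```bash
cat >> h.py <<'E'
def go(x,y,z,yaw):
    """units to turn (first) and then shift along tool axes"""
    o=get_obs(); p=o['tool_pos']; r,pi,w=o['ee_rot']
    d=(yaw-w+np.pi/2)%np.pi-np.pi/2
    c,s=np.cos(w+d),np.sin(w+d); e=np.array([x,y,z])-p
    print('t',round(o['time'],2),'turn z',round(-d/.1,2),'| shift',np.round(np.array([c*e[0]+s*e[1],s*e[0]-c*e[1],-e[2]])/.04,3),'rpy',o['ee_rot'].round(4))
E
python3 - <<'E'
from m import *
s=dict(np.load('top.npz'))
h=cv2.cvtColor(s['image'],cv2.COLOR_BGR2HSV).astype(int)
for n,b in(('top',(322,160,360,205)),('scene',(300,190,330,238))):
    s=dict(np.load(n+'.npz'));h=cv2.cvtColor(s['image'],cv2.COLOR_BGR2HSV).astype(int)
    c=big(((h[...,1]<70)&(h[...,2]>120)).astype(np.uint8),b);m=np.zeros((400,640),np.uint8);cv2.drawContours(m,[c],-1,1,-1)
    v,u=np.nonzero(m);q=proj(s,list(zip(u,v)),.008)
    mu=q.mean(0);d=np.linalg.svd(q-mu)[2][0] if len(q)<2000 else 0; d*=np.sign(d[0]);t=(q-mu)@d
    tip=q[t>t.max()-.012].mean(0);hub=q[t<t.min()+.028]; hub=(hub.min(0)*0+hub.mean(0))
    print(n,'pca',np.degrees(np.arctan2(d[1],d[0])),'len',np.ptp(t),'hub',hub,'tip',tip,'ang',np.degrees(np.arctan2(*(tip-hub)[::-1])))
go(.460,.2425,.12,.287)
E
```

```text
top pca -29.97596239804095 len 0.08600325331327438 hub [0.56273567 0.00708198] tip [ 0.6193039  -0.02560661] ang -30.02195661333842
scene pca -30.03661043270044 len 0.08725024817014013 hub [0.56151131 0.00504977] tip [ 0.61971345 -0.02790301] ang -29.51758955718474
t 0.1 turn z 1.59 | shift [ 10.573 -16.124   2.11 ] rpy [-3.1396e+00 -2.0000e-04  4.4580e-01]
```

Emit:
drive_tool --pt "0 0 0 0 0 0.8" --pt "0 0 0 0 0 0.8" --pt "0.5 -0.8 0 0 0 0" --pt "0.5 -0.8 0 0 0 0" --pt "0.5 -0.8 0 0 0 0" --pt "0.5 -0.8 0 0 0 0" --pt "0.5 -0.8 0 0 0 0" --pt "0.5 -0.8 0 0 0 0" --pt "0.5 -0.8 0 0 0 0" --pt "0.5 -0.8 0 0 0 0" --pt "0.5 -0.8 0 0 0 0" --pt "0.5 -0.8 0 0 0 0" --pt "0.5 -0.8 0 0 0 0" --pt "0.5 -0.8 0 0 0 0" --pt "0.6 -0.8 0.1 0 0 0" --pt "0.6 -0.8 0.2 0 0 0" --pt "0.6 -0.8 0.2 0 0 0" --pt "0.6 -0.8 0.3 0 0 0" --pt "0.6 -0.8 0.4 0 0 0" --pt "0.6 -0.8 0.4 0 0 0" --gripper 0.3

```text
time: 2.6
tool_pos: [0.4432, 0.1659, 0.1405]
ee_rot: [3.141, 0.001, 0.286]
wrist_force: [-0.3, -0.4, 0.2]
width: 0.0657
finger_force: 0.0
```

Emit:
drive_tool --pt "0.6 -0.8 0.3 0 0 0" --pt "0.3 -0.5 0.2 0 0 0" --pt "0 0 0 0 0 0" --pt "0 0 0 0 0 0"

```text
time: 3.1
tool_pos: [0.4628, 0.224, 0.1214]
ee_rot: [3.141, 0.001, 0.286]
wrist_force: [-0.1, -0.2, -0.1]
width: 0.0661
finger_force: 0.0
```

Run:
```python
from h import *
go(.460,.2425,.12,.287)
s=snap('wrist'); cv2.imwrite('pics/w1.png',s['image']); print(s['fx'],s['cx'],s['cy'],s['rvec'],s['tvec'],get_obs()['width'])
```

```text
t 3.1 turn z -0.01 | shift [ 0.063 -0.463  0.035] rpy [3.1409e+00 6.0000e-04 2.8560e-01]
309.70691628693146 310.28091064773486 204.39157291415495 [-2.35511186  1.76418321  0.21438914] [0.08622572 0.48911072 0.42904768] 0.06552496566273178
```

View pics/w1.png

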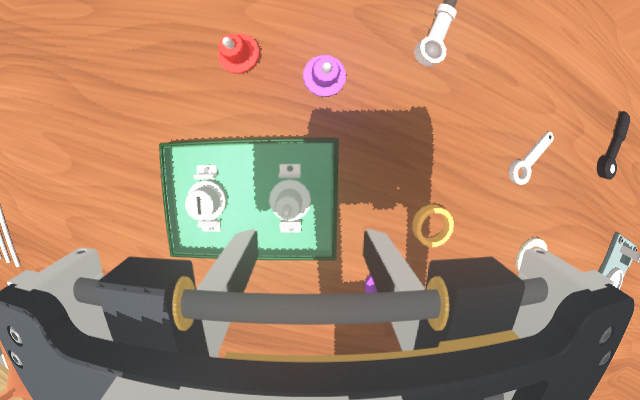

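The wrist view shows the stemmed cylinder at about (290,200), its stem near (288,211), and the slotted one at (205,203). I'll cast these through the fisheye model.

```bash
cat >> h.py <<'E'
def fish(s,u,v,z):
    R=cv2.Rodrigues(np.array(s['rvec'],float))[0]; t=np.array(s['tvec'],float).ravel()
    a,b=(u-s['cx'])/s['fx'],(v-s['cy'])/s['fy']; r=np.hypot(a,b)+1e-12
    d=np.array([a/r*np.sin(r),b/r*np.sin(r),np.cos(r)]); c=-R.T@t; w=R.T@d
    return c+(z-c[2])/w[2]*w
E
python3 - <<'E'
from m import *
s=dict(np.load('wrist.npz'))
print(fish(s,288,211,.057),fish(s,290,200,.013),fish(s,205,203,.033))
im=s['image'][150:250,240:340]; cv2.imwrite('pics/w1c.png',cv2.resize(im,(600,600),interpolation=2))
E
```

```text
[0.46199517 0.24395365 0.057     ] [0.46077326 0.24488595 0.013     ] [0.44067071 0.32025036 0.033     ]
```

View pics/w1c.png

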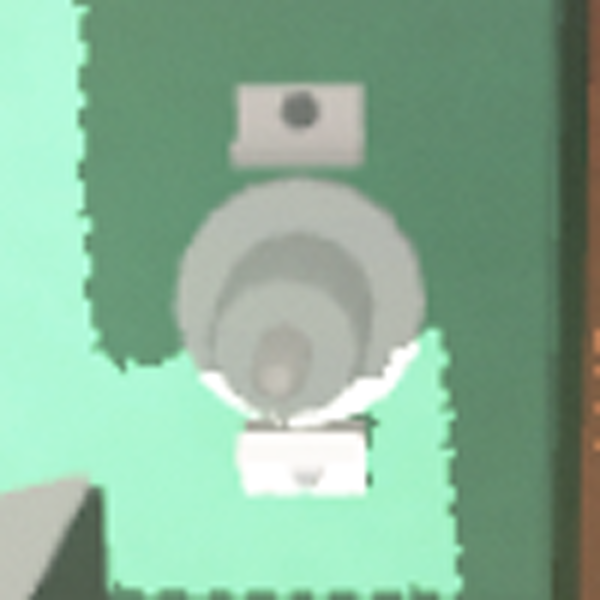

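Run:
```python
from h import *
go(.4605,.244,.0175,.287)
```

```text
t 3.15 turn z -0.02 | shift [ 0.082 -0.5    2.607] rpy [ 3.1411e+00 -2.0000e-04  2.8500e-01]
```

Emit:
drive_tool --pt "0.08 -0.5 0 0 0 0" --pt "0 0 0 0 0 0" --pt "0 0 0.6 0 0 0" --pt "0 0 0.6 0 0 0" --pt "0 0 0.6 0 0 0" --pt "0 0 0.4 0 0 0" --pt "0 0 0.25 0 0 0" --pt "0 0 0.15 0 0 0" --pt "0 0 0 0 0 0" --pt "0 0 0 0 0 0" --gripper 0.5

```text
time: 4.4
tool_pos: [0.4611, 0.245, 0.0182]
ee_rot: [-3.142, -0.001, 0.286]
wrist_force: [0.1, -0.5, -0.3]
width: 0.0469
finger_force: 0.0
```

Emit:
drive_tool --pt "0 0 0 0 0 0" --pt "0 0 0 0 0 0" --pt "0 0 0 0 0 0" --pt "0 0 0 0 0 0" --gripper 1.0

```text
time: 4.9
tool_pos: [0.4607, 0.2447, 0.0177]
ee_rot: [3.141, -0.0, 0.286]
wrist_force: [0.3, -0.3, 0.9]
width: 0.0235
finger_force: 30.0
```

Emit:
drive_tool --pt "0 0 -0.4 0 0 0" --pt "0 0 -0.6 0 0 0" --pt "0 0 -0.8 0 0 0" --pt "0 0 -0.8 0 0 0" --pt "0 0 0 0 0 0"

```text
time: 5.52
tool_pos: [0.4626, 0.2457, 0.1253]
ee_rot: [-3.141, -0.008, 0.286]
wrist_force: [-0.3, 0.3, -2.5]
width: 0.0229
finger_force: 30.0
```

Run:
```python
from h import *
print(get_obs()['width'],get_obs()['tool_pos'],get_obs()['wrist_force'])
go(.420,-.2905,.13,-.04)
```

```text
0.02289300497031005 [0.46257382 0.24569151 0.12529749] [-0.25004393  0.25662935 -2.49566217]
t 5.53 turn z 3.26 | shift [-0.527 13.437 -0.118] rpy [-3.1408 -0.0076  0.2859]
```

Emit:
drive_tool --pt "0 0 0 0 0 0.8" --pt "0 0 0 0 0 0.8" --pt "0 0 0 0 0 0.8" --pt "0 0 0 0 0 0.85" --pt "0 0.8 0 0 0 0" --pt "0 0.8 0 0 0 0" --pt "0 0.9 0 0 0 0" --pt "0 0.9 0 0 0 0" --pt "0 0.9 0 0 0 0" --pt "0 0.9 0 0 0 0" --pt "0 0.9 0 0 0 0" --pt "0 0.9 0 0 0 0" --pt "0 0.9 0 0 0 0" --pt "0 0.9 0 0 0 0" --pt "-0.1 0.9 0 0 0 0" --pt "-0.1 0.9 0 0 0 0" --pt "-0.1 0.9 0 0 0 0" --pt "-0.1 0.9 0 0 0 0" --pt "-0.1 0.8 0 0 0 0" --pt "0 0.2 0 0 0 0"

```text
time: 8.02
tool_pos: [0.4183, -0.2909, 0.1197]
ee_rot: [-3.14, 0.002, -0.042]
wrist_force: [-0.1, 0.1, -1.7]
width: 0.0233
finger_force: 30.0
```

Emit:
drive_tool --pt "0 0 0 0 0 0" --pt "0 0 0 0 0 0"

```text
time: 8.28
tool_pos: [0.4196, -0.2888, 0.121]
ee_rot: [-3.141, 0.001, -0.038]
wrist_force: [0.8, 0.6, -1.5]
width: 0.0234
finger_force: 30.0
```

Run:
```python
from h import *
go(.473,-.2905,.13,-.04)
s=snap('wrist'); cv2.imwrite('pics/w2.png',s['image'])
```

```text
t 8.28 turn z 0.02 | shift [ 1.336 -0.012 -0.225] rpy [-3.1405e+00  5.0000e-04 -3.8100e-02]
```

View pics/w2.png

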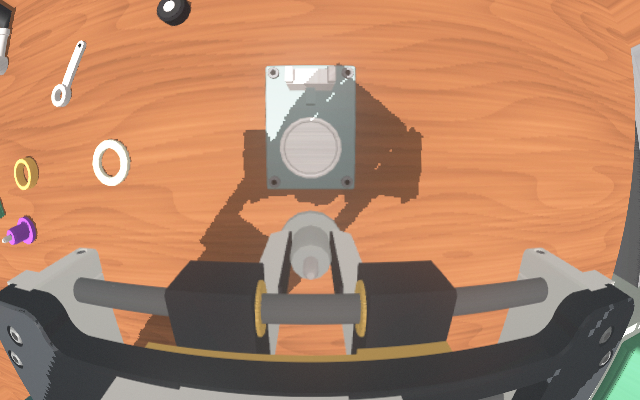

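Run:
```python
from m import *
s=dict(np.load('wrist.npz'))
for p in((311,117.5),(311,178.5),(281,148),(342,148)): print('cup',p,fish(s,*p,.022)[:2].round(4))
print('flange front',fish(s,311,211.5,.114)[:2].round(4),'L',fish(s,278.5,240,.116)[:2].round(4),'R',fish(s,343.5,240,.116)[:2].round(4))
print('shoulder c',fish(s,310.5,266,.146)[:2],fish(s,310.5,278,.146)[:2])
print('plate',[fish(s,*p,.012)[:2].round(4).tolist() for p in((266,66),(355,67),(265,188),(355,188))])
print('fork mid',[fish(s,*p,.068)[:2].round(4).tolist() for p in((286,74),(334,74))])
print(get_obs()['tool_pos'])
im=cv2.resize(s['image'][55:255,220:400],(540,600),interpolation=2); cv2.imwrite('pics/w2c.png',im)
```

```text
cup (311, 117.5) [ 0.5003 -0.2908]
cup (311, 178.5) [ 0.4452 -0.2887]
cup (281, 148) [ 0.4741 -0.2629]
cup (342, 148) [ 0.472  -0.3176]
flange front [ 0.439  -0.2885] L [ 0.4216 -0.2672] R [ 0.42   -0.3084]
shoulder c [ 0.41677837 -0.28740783] [ 0.40935047 -0.2871207 ]
plate [[0.552, -0.2511], [0.5478, -0.3334], [0.4363, -0.2444], [0.433, -0.3302]]
fork mid [[0.5324, -0.2735], [0.531, -0.3091]]
[ 0.41964931 -0.28887782  0.12122868]
```

View pics/w2c.png

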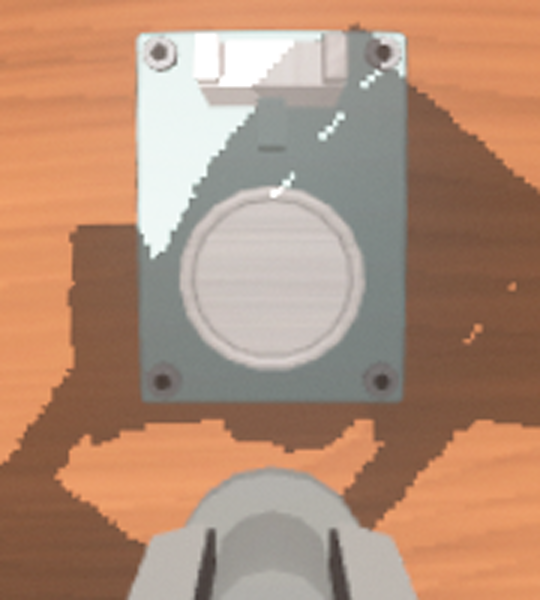

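Emit:
drive_tool --pt "0.6 0 0 0 0 0" --pt "0.6 0 0 0 0 0" --pt "0.14 0 0 0 0 0" --pt "0 0 0 0 0 0" --pt "0 0 0.5 0 0 0" --pt "0 0 0.6 0 0 0" --pt "0 0 0.4 0 0 0" --pt "0 0 0.2 0 0 0" --pt "0 0 0 0 0 0" --pt "0 0 0 0 0 0"

```text
time: 9.57
tool_pos: [0.4736, -0.2926, 0.0545]
ee_rot: [3.14, -0.001, -0.039]
wrist_force: [-0.0, -0.1, -0.5]
width: 0.0234
finger_force: 30.0
```

Run:
```python
from h import *
go(.4733,-.2906,.0315,-.04)
```

```text
t 9.57 turn z 0.01 | shift [-0.009 -0.05   0.575] rpy [ 3.1405e+00 -1.5000e-03 -3.9300e-02]
```

Emit:
drive_tool --pt "0 -0.05 0.2 0 0 0" --pt "0 0 0.2 0 0 0" --pt "0 0 0.1 0 0 0" --pt "0 0 0.08 0 0 0" --pt "0 0 0 0 0 0" --pt "0 0 0 0 0 0"

```text
time: 10.32
tool_pos: [0.4731, -0.2901, 0.0307]
ee_rot: [-3.142, 0.0, -0.039]
wrist_force: [-2.7, 1.7, 2.8]
width: 0.0233
finger_force: 30.0
```

Emit:
drive_tool --pt "0 0 0 0 0 0" --pt "0 0 0 0 0 0" --pt "0 0 -0.4 0 0 0" --pt "0 0 -0.8 0 0 0" --pt "0 0 -0.8 0 0 0" --pt "0 0 -0.5 0 0 0" --pt "0 0 0 0 0 0" --gripper 0.3

```text
time: 11.2
tool_pos: [0.4746, -0.2913, 0.1337]
ee_rot: [3.138, -0.005, -0.039]
wrist_force: [-0.5, 0.1, -0.3]
width: 0.0658
finger_force: 0.0
```

Run:
```python
from h import *
go(.430,-.068,.10,-.04)
```

```text
t 11.2 turn z 0.01 | shift [-1.338 -5.533  0.842] rpy [ 3.1378 -0.0053 -0.0392]
```

Emit:
drive_tool --pt "-0.3 -0.7 0 0 0 0" --pt "-0.3 -0.8 0 0 0 0" --pt "-0.3 -0.8 0 0 0 0" --pt "-0.2 -0.8 0 0 0 0" --pt "-0.2 -0.8 0 0 0 0" --pt "0 -0.8 0 0 0 0" --pt "0 -0.8 0.4 0 0 0" --pt "0 0 0.4 0 0 0" --pt "0 0 0 0 0 0"

```text
time: 12.32
tool_pos: [0.4283, -0.0684, 0.0961]
ee_rot: [-3.141, 0.004, -0.039]
wrist_force: [0.2, -0.3, -0.1]
width: 0.0656
finger_force: 0.0
```

Run:
```python
from m import *
s=snap('wrist'); h=cv2.cvtColor(s['image'],cv2.COLOR_BGR2HSV).astype(int)
cv2.imwrite('pics/w3.png',s['image'])
m=((h[...,1]<70)&(h[...,2]>150)).astype(np.uint8); m[235:]=0
cs,_=cv2.findContours(m,cv2.RETR_EXTERNAL,cv2.CHAIN_APPROX_NONE)
for c in cs:
    if cv2.contourArea(c)<150: continue
    q=np.array([fish(s,u,v,.007)[:2] for u,v in c[:,0]]); x,e=circ(q); print(c[:,0].mean(0).round(),x.round(4),e.round(5))
go(.4725,-.068,.003,-.04)
```

```text
[ 12. 214.] [0.4352 0.3384 0.0301] 0.00481
[308. 157.] [ 0.4736 -0.066   0.0252] 0.00023
[530. 136.] [ 0.493  -0.2996  0.0608] 0.00959
[234.  37.] [0.6241 0.0532 0.0771] 0.00748
[91. 15.] [0.6469 0.1598 0.0204] 0.0021
t 12.38 turn z 0.0 | shift [ 1.084 -0.066  2.355] rpy [ 3.1415e+00  2.3000e-03 -3.9900e-02]
```

View pics/w3.png

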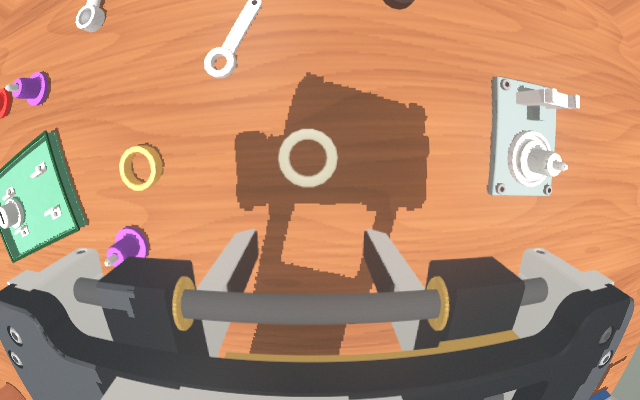

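Emit:
drive_tool --pt "0.6 -0.09 0.3 0 0 0" --pt "0.5 0 0.5 0 0 0" --pt "0 0 0.6 0 0 0" --pt "0 0 0.5 0 0 0" --pt "0 0 0.3 0 0 0" --pt "0 0 0.15 0 0 0" --pt "0 0 0 0 0 0" --pt "0 0 0 0 0 0"

```text
time: 13.38
tool_pos: [0.4747, -0.0667, 0.0052]
ee_rot: [3.141, -0.002, -0.039]
wrist_force: [-0.1, 0.8, -0.1]
width: 0.0657
finger_force: 0.0
```

Emit:
drive_tool --pt "0 0 0 0 0 0" --pt "0 0 0 0 0 0" --pt "0 0 0 0 0 0" --pt "0 0 0 0 0 0" --gripper 1.0

```text
time: 13.88
tool_pos: [0.4743, -0.0665, 0.0048]
ee_rot: [3.141, -0.001, -0.039]
wrist_force: [0.5, 0.8, 2.3]
width: 0.0496
finger_force: 30.0
```

Emit:
drive_tool --pt "0 0 -0.3 0 0 0" --pt "0 0 -0.6 0 0 0" --pt "0 0 -0.8 0 0 0" --pt "0 0 -0.8 0 0 0" --pt "0 0 0 0 0 0"

```text
time: 14.5
tool_pos: [0.476, -0.0669, 0.1075]
ee_rot: [3.14, -0.007, -0.039]
wrist_force: [0.1, -0.5, -0.2]
width: 0.05
finger_force: 30.0
```

Run:
```python
from m import *
s=snap('wrist'); cv2.imwrite('pics/w4.png',s['image'][120:370,180:440]); print(get_obs()['width'])
go(.473,-.290,.12,-.04)
```

```text
0.04976408092223408
t 14.55 turn z 0.01 | shift [ 0.183  5.583 -0.369] rpy [ 3.141e+00 -2.600e-03 -3.920e-02]
```

View pics/w4.png

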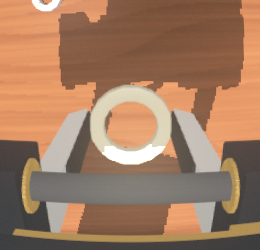

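The ring is held level between the fingertips, centred at about (310,245). I'll measure its offset from the TCP.

Run:
```python
from m import *
s=dict(np.load('wrist.npz')); h=cv2.cvtColor(s['image'],cv2.COLOR_BGR2HSV).astype(int)
z=get_obs()['tool_pos'][2]-.0048+.008
for p in((310,205),(310,285),(270,245),(351,245)): print(fish(s,*p,z)[:2].round(4))
print(get_obs()['tool_pos'])
```

```text
[ 0.5016 -0.0663]
[ 0.4483 -0.0641]
[ 0.4771 -0.0405]
[ 0.4751 -0.0906]
[ 0.4746105  -0.06655861  0.10523564]
```

Emit:
drive_tool --pt "0 0.6 0 0 0 0" --pt "0 0.8 0 0 0 0" --pt "0 0.8 0 0 0 0" --pt "0 0.8 0 0 0 0" --pt "0.1 0.8 0 0 0 0" --pt "0.1 0.8 0 0 0 0" --pt "0 0.7 0 0 0 0" --pt "0 0.28 0 0 0 0" --pt "0 0 0 0 0 0" --pt "0 0 0 0 0 0"

```text
time: 15.8
tool_pos: [0.473, -0.2886, 0.1037]
ee_rot: [-3.141, 0.001, -0.038]
wrist_force: [-0.2, 0.4, -1.5]
width: 0.0498
finger_force: 30.0
```

Run:
```python
from m import *
go(.473,-.290,.0315,-.04)
s=snap('wrist'); cv2.imwrite('pics/w5.png',cv2.resize(s['image'][180:310,240:380],(560,520),interpolation=2)); print(get_obs()['width'])
```

```text
t 15.8 turn z 0.02 | shift [1.000e-03 3.500e-02 1.806e+00] rpy [-3.1405e+00  8.0000e-04 -3.8400e-02]
0.04941403195799493
```

View pics/w5.png

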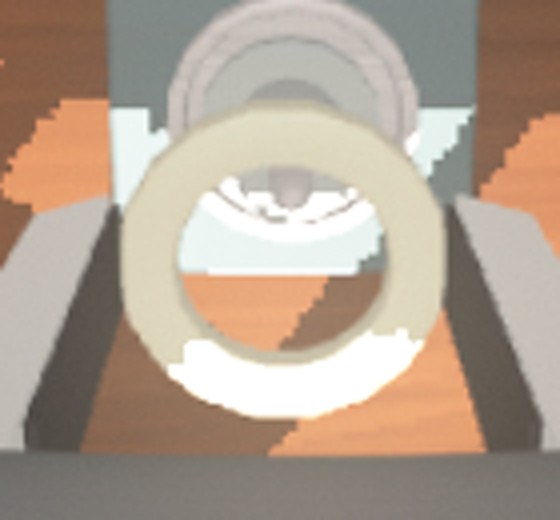

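Run:
```python
from m import *
s=dict(np.load('wrist.npz')); print('stem',fish(s,312.5,227,.071), 'ring',fish(s,310.5,244.5,.107))
```

```text
stem [ 0.47394104 -0.2886359   0.071     ] ring [ 0.47447622 -0.28730051  0.107     ]
```

Emit:
drive_tool --pt "0 0 0.3 0 0 0" --pt "0 0 0.3 0 0 0" --pt "0 0 0.1 0 0 0" --pt "0 0 0 0 0 0"

```text
time: 16.35
tool_pos: [0.4728, -0.2894, 0.0755]
ee_rot: [-3.141, 0.001, -0.039]
wrist_force: [1.0, -0.0, -0.4]
width: 0.0496
finger_force: 30.0
```

Emit:
drive_tool --pt "0 0.02 0.3 0 0 0" --pt "0 0 0.3 0 0 0" --pt "0 0 0.2 0 0 0" --pt "0 0 0.15 0 0 0" --pt "0 0 0.08 0 0 0" --pt "0 0 0 0 0 0" --pt "0 0 0 0 0 0"

```text
time: 17.23
tool_pos: [0.4734, -0.2908, 0.0355]
ee_rot: [3.141, -0.001, -0.039]
wrist_force: [0.0, -0.1, -0.1]
width: 0.05
finger_force: 30.0
```

Emit:
drive_tool --pt "0 -0.02 0.06 0 0 0" --pt "0 0 0.04 0 0 0" --pt "0 0 0 0 0 0" --pt "0 0 0 0 0 0"

```text
time: 17.73
tool_pos: [0.4731, -0.2897, 0.0311]
ee_rot: [3.142, 0.0, -0.039]
wrist_force: [-0.3, -0.2, 0.3]
width: 0.0499
finger_force: 30.0
```

Emit:
drive_tool --pt "0 0 0 0 0 0" --pt "0 0 0 0 0 0" --pt "0 0 0 0 0 0" --pt "0 0 -0.4 0 0 0" --pt "0 0 -0.8 0 0 0" --pt "0 0 -0.8 0 0 0" --pt "0 0 -0.4 0 0 0" --pt "0 0 0 0 0 0" --gripper 0.3

```text
time: 18.73
tool_pos: [0.474, -0.2904, 0.129]
ee_rot: [3.139, -0.003, -0.039]
wrist_force: [-0.4, -0.3, -0.2]
width: 0.066
finger_force: 0.0
```

Run:
```python
from h import *
go(.430,.093,.13,-.04)
```

```text
t 18.73 turn z 0.01 | shift [-1.481 -9.532 -0.025] rpy [ 3.1394e+00 -3.0000e-03 -3.9200e-02]
```

Emit:
drive_tool --pt "-0.1 -0.6 0 0 0 0" --pt "-0.1 -0.8 0 0 0 0" --pt "-0.1 -0.8 0 0 0 0" --pt "-0.1 -0.8 0 0 0 0" --pt "-0.1 -0.8 0 0 0 0" --pt "-0.1 -0.8 0 0 0 0" --pt "-0.1 -0.8 0 0 0 0" --pt "-0.1 -0.8 0 0 0 0" --pt "-0.1 -0.8 0 0 0 0" --pt "-0.2 -0.8 0 0 0 0" --pt "-0.2 -0.8 0 0 0 0" --pt "-0.2 -0.6 0 0 0 0" --pt "0 -0.3 0 0 0 0" --pt "0 0 0 0 0 0"

```text
time: 20.48
tool_pos: [0.4273, 0.0929, 0.1262]
ee_rot: [3.141, 0.002, -0.037]
wrist_force: [0.3, -0.4, 0.6]
width: 0.066
finger_force: 0.0
```

Run:
```python
from m import *
s=snap('wrist'); h=cv2.cvtColor(s['image'],cv2.COLOR_BGR2HSV).astype(int)
m=((h[...,0]>14)&(h[...,0]<32)&(h[...,1]>60)).astype(np.uint8); m[235:]=0
c=big(m,(200,80,420,235)); q=np.array([fish(s,u,v,.015)[:2] for u,v in c[:,0]]); x,e=circ(q); print(cv2.contourArea(c),c[:,0].mean(0),x.round(4),e.round(5))
go(x[0],x[1],.005,-.04)
for n in('scene','top'):
    t=snap(n);P=cloud(t);d=np.hypot(P[...,0]-.473,P[...,1]+.290)
    q=P[(d>.017)&(d<.0255)&(P[...,2]>.026)]; print(n,len(q),'ring pts z',np.percentile(q[:,2],[5,50,95]).round(4) if len(q) else '')
```

```text
1552.5 [307.33070866 152.67716535] [0.4756 0.0954 0.0209] 0.00028
t 20.52 turn z 0.02 | shift [ 1.195 -0.126  3.035] rpy [ 3.1409e+00  1.1000e-03 -3.8400e-02]
scene 240 ring pts z [0.03   0.0344 0.0366]
top 233 ring pts z [0.0303 0.0334 0.0365]
```

Emit:
drive_tool --pt "0.6 -0.1 0.3 0 0 0" --pt "0.58 0 0.5 0 0 0" --pt "0 0 0.6 0 0 0" --pt "0 0 0.6 0 0 0" --pt "0 0 0.5 0 0 0" --pt "0 0 0.3 0 0 0" --pt "0 0 0.2 0 0 0" --pt "0 0 0 0 0 0" --pt "0 0 0 0 0 0"

```text
time: 21.75
tool_pos: [0.4761, 0.0944, 0.0079]
ee_rot: [-3.142, -0.002, -0.039]
wrist_force: [-0.2, 0.3, 0.2]
width: 0.066
finger_force: 0.0
```

Emit:
drive_tool --pt "0 0 0 0 0 0" --pt "0 0 0 0 0 0" --pt "0 0 0 0 0 0" --pt "0 0 0 0 0 0" --gripper 1.0

```text
time: 22.25
tool_pos: [0.4756, 0.0944, 0.0074]
ee_rot: [3.141, -0.001, -0.039]
wrist_force: [0.0, -0.4, 1.6]
width: 0.0412
finger_force: 30.0
```

Emit:
drive_tool --pt "0 0 -0.3 0 0 0" --pt "0 0 -0.6 0 0 0" --pt "0 0 -0.8 0 0 0" --pt "0 0 -0.8 0 0 0" --pt "0 0 0 0 0 0" --pt "0 0 0 0 0 0"

```text
time: 23.0
tool_pos: [0.4747, 0.0944, 0.106]
ee_rot: [3.141, 0.002, -0.039]
wrist_force: [-0.6, -0.3, -1.2]
width: 0.0415
finger_force: 30.0
```

Run:
```python
from m import *
s=snap('wrist'); h=cv2.cvtColor(s['image'],cv2.COLOR_BGR2HSV).astype(int); o=get_obs()['tool_pos']; print(o)
m=((h[...,0]>14)&(h[...,0]<32)&(h[...,1]>60)).astype(np.uint8)
c=big(m,(240,150,390,300)); z=o[2]-.006+.015; q=np.array([fish(s,u,v,z)[:2] for u,v in c[:,0]]); x,e=circ(q); print(cv2.contourArea(c),c[:,0].mean(0),x.round(4),e.round(5))
cv2.imwrite('pics/w6.png',s['image'][120:370,180:440])
go(.473,-.290,.11,-.04)
```

```text
[0.47426847 0.09436031 0.10537783]
3865.5 [310.65517241 245.56157635] [0.4766 0.0957 0.0217] 0.00066
t 23.05 turn z 0.01 | shift [ 0.353  9.603 -0.116] rpy [ 3.1411e+00  3.0000e-03 -3.9200e-02]
```

Emit:
drive_tool --pt "0 0.6 0 0 0 0" --pt "0 0.8 0 0 0 0" --pt "0 0.8 0 0 0 0" --pt "0 0.8 0 0 0 0" --pt "0 0.8 0 0 0 0" --pt "0 0.8 0 0 0 0" --pt "0 0.8 0 0 0 0" --pt "0 0.8 0 0 0 0" --pt "0 0.8 0 0 0 0" --pt "0.1 0.8 0 0 0 0" --pt "0.1 0.8 0 0 0 0" --pt "0.1 0.6 0 0 0 0" --pt "0 0.4 0 0 0 0" --pt "0 0 0 0 0 0" --pt "0 0 0 0 0 0"

```text
time: 24.92
tool_pos: [0.4723, -0.2889, 0.107]
ee_rot: [-3.141, 0.0, -0.039]
wrist_force: [0.2, 0.1, -0.2]
width: 0.0421
finger_force: 30.0
```

Run:
```python
from m import *
go(.4725,-.290,.0414,-.04)
s=snap('wrist'); cv2.imwrite('pics/w7.png',cv2.resize(s['image'][180:310,240:380],(560,520),interpolation=2)); print(get_obs()['width'],get_obs()['tool_pos'])
h=cv2.cvtColor(s['image'],cv2.COLOR_BGR2HSV).astype(int)
m=((h[...,0]>14)&(h[...,0]<32)&(h[...,1]>60)).astype(np.uint8)
c=big(m,(240,150,390,300)); z=get_obs()['tool_pos'][2]+.008; q=np.array([fish(s,u,v,z)[:2] for u,v in c[:,0]]); print(circ(q))
```

```text
t 24.93 turn z 0.01 | shift [0.005 0.027 1.639] rpy [-3.1408e+00  2.0000e-04 -3.8600e-02]
0.04157532566229939 [ 0.47241005 -0.2887878   0.10709197]
(array([ 0.47382607, -0.28796436,  0.02219001]), np.float64(0.0007750286709650916))
```

View pics/w7.png

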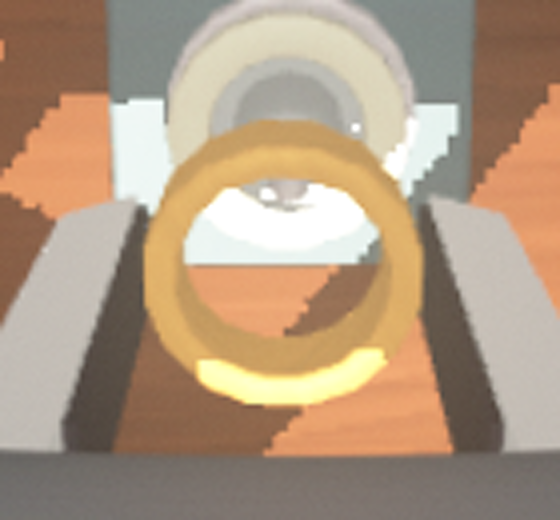

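The ring is seated round the body, and the collar is over the stem within about 1 mm. Descending.

Emit:
drive_tool --pt "0 0.02 0.3 0 0 0" --pt "0 0 0.4 0 0 0" --pt "0 0 0.3 0 0 0" --pt "0 0 0.3 0 0 0" --pt "0 0 0.15 0 0 0" --pt "0 0 0.1 0 0 0" --pt "0 0 0 0 0 0" --pt "0 0 0 0 0 0"

```text
time: 25.98
tool_pos: [0.4726, -0.2908, 0.0456]
ee_rot: [3.141, -0.001, -0.039]
wrist_force: [-0.8, -0.2, -1.5]
width: 0.0417
finger_force: 30.0
```

Emit:
drive_tool --pt "0 -0.02 0.06 0 0 0" --pt "0 0 0.04 0 0 0" --pt "0 0 0 0 0 0" --pt "0 0 0 0 0 0"

```text
time: 26.48
tool_pos: [0.4725, -0.2897, 0.0414]
ee_rot: [3.141, -0.0, -0.039]
wrist_force: [-0.7, 0.2, 1.7]
width: 0.042
finger_force: 30.0
```

Emit:
drive_tool --pt "0 0 0 0 0 0" --pt "0 0 0 0 0 0" --pt "0 0 0 0 0 0" --pt "0 0 -0.4 0 0 0" --pt "0 0 -0.8 0 0 0" --pt "0 0 -0.8 0 0 0" --pt "0 0 -0.2 0 0 0" --pt "0 0 0 0 0 0" --gripper 0.3

```text
time: 27.48
tool_pos: [0.4726, -0.2899, 0.1297]
ee_rot: [3.141, -0.001, -0.039]
wrist_force: [-0.1, 0.2, -0.2]
width: 0.0661
finger_force: 0.0
```

Run:
```python
from h import *
go(.552,.012,.13,-.5236)
```

```text
t 27.48 turn z 4.84 | shift [-2.055 -7.529 -0.008] rpy [ 3.1407e+00 -1.1000e-03 -3.9200e-02]
```

Emit:
drive_tool --pt "0 0 0 0 0 0.8" --pt "0 0 0 0 0 0.8" --pt "0 0 0 0 0 0.8" --pt "0 0 0 0 0 0.8" --pt "0 0 0 0 0 0.8" --pt "0 0 0 0 0 0.84" --pt "-0.2 -0.7 0 0 0 0" --pt "-0.2 -0.8 0 0 0 0" --pt "-0.2 -0.8 0 0 0 0" --pt "-0.2 -0.8 0 0 0 0" --pt "-0.2 -0.8 0 0 0 0" --pt "-0.2 -0.8 0 0 0 0" --pt "-0.2 -0.8 0 0 0 0" --pt "-0.2 -0.8 0 0 0 0" --pt "-0.2 -0.8 0 0 0 0" --pt "-0.2 -0.4 0 0 0 0" --pt "0 0 0 0 0 0" --pt "0 0 0 0 0 0"

```text
time: 29.72
tool_pos: [0.5525, 0.0092, 0.1286]
ee_rot: [3.141, 0.0, -0.524]
wrist_force: [0.7, 0.1, -0.1]
width: 0.0657
finger_force: 0.0
```

Run:
```python
from m import *
s=snap('wrist'); h=cv2.cvtColor(s['image'],cv2.COLOR_BGR2HSV).astype(int)
m=((h[...,1]<70)&(h[...,2]>130)).astype(np.uint8); m[240:]=0
c=big(m,(250,60,370,235)); mm=np.zeros_like(m); cv2.drawContours(mm,[c],-1,1,-1); v,u=np.nonzero(mm)
q=np.array([fish(s,a,b,.008)[:2] for a,b in zip(u,v)])
mu=q.mean(0);e=q-mu;w,V=np.linalg.eigh(e.T@e);d=V[:,1]*np.sign(V[0,1]);t=e@d
hub=q[t<t.min()+.028].mean(0);tip=q[t>t.max()-.012].mean(0)
print(len(q),np.ptp(t),'pca',np.arctan2(d[1],d[0]),'ang',np.arctan2(*(tip-hub)[::-1]),'hub',hub,'tip',tip)
a=np.arctan2(*(tip-hub)[::-1]); g=hub+.023*np.array([np.cos(a),np.sin(a)]); print(g)
go(g[0],g[1],.003,a)
t=snap('scene');P=cloud(t);dd=np.hypot(P[...,0]-.473,P[...,1]+.290);k=P[(dd>.0155)&(dd<.0215)&(P[...,2]>.036)];print('collar',len(k),np.percentile(k[:,2],[5,50,95]))
```

```text
1400 0.08365588700273686 pca -0.5274379610126476 ang -0.5259095782819441 hub [0.5638587 0.0079123] tip [ 0.61858666 -0.02385375]
[ 0.58375066 -0.0036337 ]
t 29.77 turn z 0.01 | shift [ 0.832 -0.116  3.145] rpy [ 3.1408e+00  1.0000e-04 -5.2440e-01]
collar 232 [0.03722448 0.04892925 0.0524856 ]
```

Emit:
drive_tool --pt "0.4 -0.09 0.4 0 0 0" --pt "0.4 0 0.6 0 0 0" --pt "0 0 0.6 0 0 0" --pt "0 0 0.6 0 0 0" --pt "0 0 0.5 0 0 0" --pt "0 0 0.3 0 0 0" --pt "0 0 0.1 0 0 0" --pt "0 0 0 0 0 0" --pt "0 0 0 0 0 0" --pt "0 0 0 0 0 0" --gripper 0.6

```text
time: 31.08
tool_pos: [0.5831, -0.0028, 0.006]
ee_rot: [-3.141, -0.002, -0.523]
wrist_force: [-0.5, 0.3, -0.5]
width: 0.0373
finger_force: 0.0
```

Emit:
drive_tool --pt "0 0.02 0.06 0 0 0" --pt "0 0 0.04 0 0 0" --pt "0 0 0 0 0 0" --pt "0 0 0 0 0 0"

```text
time: 31.58
tool_pos: [0.5821, -0.0035, 0.001]
ee_rot: [3.142, 0.0, -0.523]
wrist_force: [-0.0, -0.2, 0.8]
width: 0.0373
finger_force: 0.0
```

Emit:
drive_tool --pt "0 0 0 0 0 0" --pt "0 0 0 0 0 0" --pt "0 0 0 0 0 0" --pt "0 0 0 0 0 0" --pt "0 0 0 0 0 0" --gripper 1.0

```text
time: 32.2
tool_pos: [0.5821, -0.0035, 0.0011]
ee_rot: [3.141, -0.0, -0.523]
wrist_force: [-0.3, -0.3, 0.6]
width: 0.0115
finger_force: 30.0
```

Gripped (11.5 mm). Lift, then measure where the hub sits in the hand.

Emit:
drive_tool --pt "0 0 -0.3 0 0 0" --pt "0 0 -0.6 0 0 0" --pt "0 0 -0.8 0 0 0" --pt "0 0 -0.8 0 0 0" --pt "0 0 -0.3 0 0 0" --pt "0 0 0 0 0 0" --pt "0 0 0 0 0 0"

```text
time: 33.08
tool_pos: [0.5811, -0.0033, 0.1114]
ee_rot: [3.14, 0.003, -0.523]
wrist_force: [-0.0, 0.0, -0.1]
width: 0.011
finger_force: 30.0
```

Run:
```python
from m import *
s=snap('wrist'); print(get_obs()['tool_pos'],get_obs()['width'])
cv2.imwrite('pics/w8.png',cv2.resize(s['image'][170:330,220:400],(720,640)[:2],interpolation=2)[:600])
# target TCP: hub 23 mm behind TCP along tool x
a=-.04; t=np.array([.473,-.290])+.023*np.array([np.cos(a),np.sin(a)]); print(t); go(t[0],t[1],.11,a)
```

```text
[ 0.58094767 -0.00336687  0.11110764] 0.011538496718120178
[ 0.4959816  -0.29091975]
t 33.12 turn z -4.83 | shift [-1.835  7.268  0.028] rpy [ 3.1401  0.0032 -0.5233]
```

View pics/w8.png

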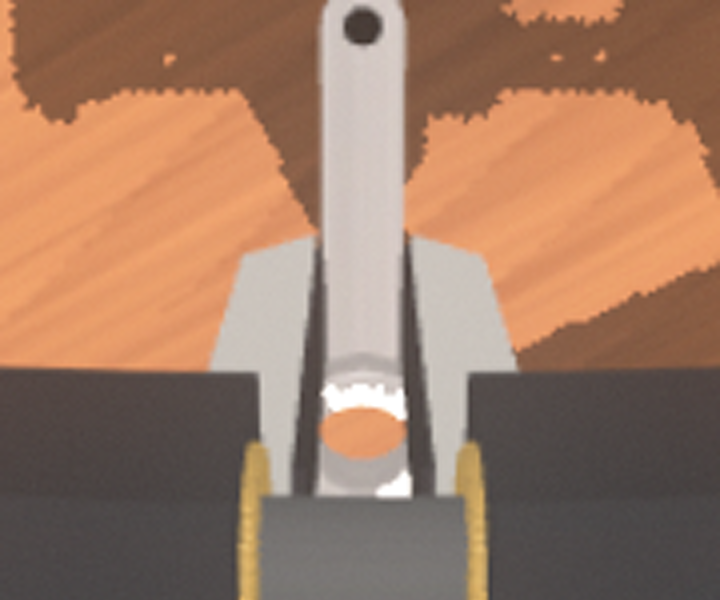

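Run:
```python
from m import *
s=dict(np.load('wrist.npz')); p=get_obs()['tool_pos']; a=-.523; R=np.array([[np.cos(a),np.sin(a)],[np.sin(a),-np.cos(a)]])
for n,u,v,dz in(('tip',310.5,168.7,.005),('hole front',310.5,170+383/4,.011),('hole rear',310.5,170+459/4,.011),('bottom front',310.5,170+408/4,-.001)): print(n,(R@(fish(s,u,v,p[2]+dz)-p)[:2]).round(4))
```

```text
tip [ 0.047  -0.0017]
hole front [-0.01   -0.0018]
hole rear [-0.0231 -0.0018]
bottom front [-0.0202 -0.0018]
```

Emit:
drive_tool --pt "0 0 0 0 0 -0.8" --pt "0 0 0 0 0 -0.8" --pt "0 0 0 0 0 -0.8" --pt "0 0 0 0 0 -0.8" --pt "0 0 0 0 0 -0.8" --pt "0 0 0 0 0 -0.83" --pt "-0.2 0.6 0 0 0 0" --pt "-0.2 0.8 0 0 0 0" --pt "-0.2 0.8 0 0 0 0" --pt "-0.2 0.8 0 0 0 0" --pt "-0.2 0.8 0 0 0 0" --pt "-0.2 0.8 0 0 0 0" --pt "-0.2 0.8 0 0 0 0" --pt "-0.2 0.8 0 0 0 0" --pt "-0.2 0.7 0 0 0 0" --pt "0 0.36 0 0 0 0" --pt "0 0 0 0 0 0" --pt "0 0 0 0 0 0"

```text
time: 35.38
tool_pos: [0.4987, -0.2897, 0.1126]
ee_rot: [-3.141, 0.001, -0.039]
wrist_force: [0.8, -1.0, -1.1]
width: 0.0113
finger_force: 30.0
```

Run:
```python
from m import *
go(.496,-.2909,.0575,-.04); print(get_obs()['tool_pos'])
s=snap('wrist'); print(s['image'].shape)
# where the stem tip and fork lie now (range-based, top camera)
t=snap('scene');P=cloud(t);d=np.hypot(P[...,0]-.473,P[...,1]+.290)
k=P[(d<.012)&(P[...,2]>.058)&(P[...,2]<.08)];print('stem pts',len(k),k.mean(0) if len(k) else '')
```

```text
t 35.38 turn z 0.01 | shift [-0.066  0.033  1.379] rpy [-3.1406e+00  5.0000e-04 -3.9400e-02]
[ 0.49870683 -0.2896996   0.11264543]
(400, 640, 3)
stem pts 0
```

Emit:
drive_tool --pt "-0.06 0.02 0.2 0 0 0" --pt "0 0 0.3 0 0 0" --pt "0 0 0.2 0 0 0" --pt "0 0 0.1 0 0 0" --pt "0 0 0 0 0 0" --pt "0 0 0 0 0 0"

```text
time: 36.22
tool_pos: [0.4963, -0.2916, 0.0815]
ee_rot: [3.141, -0.001, -0.04]
wrist_force: [-0.2, 0.1, -0.9]
width: 0.0111
finger_force: 30.0
```

Run:
```python
from m import *
go(.496,-.2909,.0575,-.04); print(get_obs()['tool_pos'])
```

```text
t 36.23 turn z -0.0 | shift [-0.008 -0.018  0.599] rpy [ 3.1411e+00 -6.0000e-04 -4.0200e-02]
[ 0.49627327 -0.29162725  0.08145397]
```

Emit:
drive_tool --pt "0 -0.01 0.12 0 0 0" --pt "0 0 0.12 0 0 0" --pt "0 0 0.12 0 0 0" --pt "0 0 0 0 0 0" --pt "0 0 0 0 0 0"

```text
time: 36.85
tool_pos: [0.4961, -0.2911, 0.0667]
ee_rot: [3.141, -0.0, -0.04]
wrist_force: [0.1, -1.0, -0.8]
width: 0.0114
finger_force: 30.0
```

Emit:
drive_tool --pt "0 0 0.1 0 0 0" --pt "0 0 0.08 0 0 0" --pt "0 0 0.04 0 0 0" --pt "0 0 0 0 0 0" --pt "0 0 0 0 0 0"

```text
time: 37.48
tool_pos: [0.4961, -0.2911, 0.058]
ee_rot: [3.141, -0.0, -0.04]
wrist_force: [0.7, 0.2, -0.3]
width: 0.0116
finger_force: 30.0
```

Emit:
drive_tool --pt "0 0 0.03 0 0 0" --pt "0 0 0 0 0 0" --pt "0 0 0 0 0 0"

```text
time: 37.85
tool_pos: [0.4963, -0.2912, 0.0571]
ee_rot: [3.141, -0.001, -0.04]
wrist_force: [-0.2, -0.7, 2.0]
width: 0.0116
finger_force: 30.0
```

Emit:
drive_tool --pt "0 0 0 0 0 0" --pt "0 0 0 0 0 0" --pt "0 0 0 0 0 0" --pt "0 0 -0.3 0 0 0" --pt "0 0 -0.8 0 0 0" --pt "0 0 -0.8 0 0 0" --pt "-0.8 0 -0.5 0 0 0" --pt "-0.8 0 0 0 0 0" --pt "-0.8 0 0 0 0 0" --pt "0 0 0 0 0 0" --pt "0 0 0 0 0 0" --gripper 0.6

```text
time: 39.22
tool_pos: [0.4009, -0.2875, 0.1535]
ee_rot: [3.141, -0.002, -0.04]
wrist_force: [-0.1, -0.7, -1.3]
width: 0.0377
finger_force: 0.0
```

Run:
```python
from m import *
w=snap('wrist');s=snap('scene')
P=cloud(s);v,u=np.nonzero((np.hypot(P[...,0]-.49,P[...,1]+.29)<.05)&(P[...,2]>.05)); q=P[v,u]; print(len(q),np.percentile(q[:,2],[5,50,95]))
a=cv2.resize(w['image'][60:260,220:400],(540,600),interpolation=2)
b=cv2.resize(s['image'][195:295,130:170+3],(258,600),interpolation=2) if 0 else cv2.resize(s['image'][205:285,135:169+1],(255,600),interpolation=2) if 0 else cv2.resize(s['image'][210:295,140:210],(255,310),interpolation=2)
o=np.zeros((600,795,3),np.uint8);o[:,:540]=a;o[:310,540:]=b;cv2.imwrite('pics/fin.png',o)
print(get_obs()['tool_pos'],get_obs()['time'])
```

```text
2701 [0.05827258 0.50746205 0.53641046]
[ 0.40106963 -0.28727847  0.15292487] 39.325
```

View pics/fin.png

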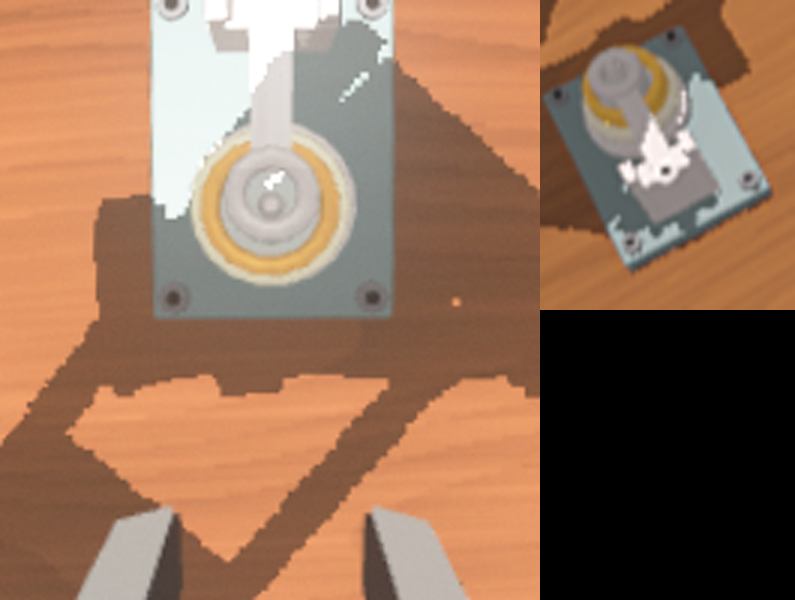

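The final view shows the stem inside the hub at (270,203), the brass collar on the ring, both concentric, and the arm lying in the fork. Everything is seated and the gripper is clear.

```bash
python3 -c "
from bench import close_job
print(close_job())"
```

```text
the job is handed in; nothing more can be done
None
```

The lock is built and handed in at about 39 s: cylinder in the nest, then the ring, the collar, and the lever hub over the stem with its arm in the fork; the short cylinder, handle and rod end were not touched.

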